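# Find the loose-capped sample jar

### The arm

A 7-joint arm with a two-finger parallel gripper is mounted at the origin on the work surface. World frame = base frame: x ahead of the robot, y to its left, z up, the work surface at z = 0. Lengths are in m, angles in degrees, forces in N, time in s.
With the tool pointing down it reaches from about 0.425 to 0.95 m from the base axis. Payload 4.7 kg.
Tool frame: the origin (TCP) lies midway between the tips of the shut fingers; the grasp point (between the pads) lies 19 mm behind it (manip.grip_depth is the distance from the TCP to the grasp point, in m); z points along the fingers, y is the line along which they close (so a half turn about z gives the same grasp; the last joint's range is limited). The gripper opens to 85 mm and grips with 20 to 120 N. Pads are 22 mm wide; open, the fingers measure 114 mm over their backs; the gripper's body (76 mm by 85 mm) begins 54 mm behind the grasp point. The pads swing forward as they close: fully open they stand 13 mm farther back than shut.
Start: joints at [74.032, 26.849, -2.785, 87.806, 1.381, 65.374, -4.715], TCP at [0.167, -0.654, 0.204] pointing down, gripper open.
Joint ranges: [-148.3, 148.3], [-19.14, 114.17], [-79.39, 73.82], [5.75, 140.21], [-59.74, 239.74], [12.07, 113.84], [-152.46, 152.46]. Speed limits (degrees/s): [147.25, 147.25, 180, 180, 180, 180, 180].

### API

Orientations are given as a 3x3 rotation matrix whose columns are the frame's x, y, z axes.
In Python, from station import manip gives the robot as it stands.
- The arm moves only by the shell command python3 -m inch 'ROWS'. ROWS is JSON, a list of rows, each a list of 7 numbers: the shift along the tool's x, y, z in m, then the turn, a rotation vector about the tool's x, y, z in rad, then the opening, from 0 (shut) to 1 (fully open). A call has 1 to 12 rows; each row shifts and turns the commanded pose from where the row before left it, along the tool's axes as they then stand; what a row does not reach is not made up. A row lasts 1/8 s, in which the tool goes at most 62.5 mm and 10.7 degrees, less where a joint would pass 70% of its speed; a pose out of reach is approached as far as the arm can. A call is refused whole if a number of a shift passes 0.0625 or a number of a turn 0.188, either way. A call with a gripper value outside its range is refused whole. The fingers move at their own pace and stop on an object; the grip force is fixed at half the most. Time passes only in rows, so rows that do not move let the fingers close. It gives the time, the measured TCP pose, the force, the opening and the grip force at its end, in the units of the state.
- manip.get_state(): the state, without advancing time (a new reading comes with each control period).
- manip.snapshot(name): name is "side" or "top"; returns a dict with "frame" (480x640x3 uint8, blue, green, red), "mtx" (3x3 intrinsics, pixels), "world_from_camera" (4x4, takes a point from camera to world coordinates). Camera axes: x right, y down, z forward; pixel columns grow to the right and rows downward; lengths in m; the calibration is good to about 2 mm. A picture is of the moment at which its call begins. There is no depth.
- manip.hand_in(): hands the job in; it is judged then, once.
The state is a dict: "time_s": time; "joints": joint angles; "dq": joint speeds; "effort": joint torques, N m; "tcp_pos": TCP position; "tcp_rot": TCP orientation; "contact_force": force on the tool from outside, world axes, zero at the start; "wrist_torque": the same for the moment, N m; "width": finger opening in m; "gripper_force": force on a finger pad.
Only numpy, scipy, OpenCV 4.12 (cv2) and the standard library are available. Lean on these libraries where they do the work, as an engineer would, in place of code of your own. Each camera call takes 0.05 s, during which the arm holds its last target. There are 200 camera calls.

### The job

Before these three sample jars go to the microscope, try each winged cap with a short twist (about half a radian, either way): if the whole jar turns with the cap it is tight, if the cap turns alone it is loose. Leave a loose cap as twisted, not screwed back, and slide its jar along the bench until it stands wholly on the steel plate; leave the tight ones standing where they were, off the plate. Never lift or tip a jar, and do not disturb the other things.

Things in the scene. Friction and masses are not known exactly. Their poses are not given: they have to be found in the camera images.
- jar_1: One of three outwardly identical squat round white sample jars (0.5 to 0.85 kg, cap included), standing upright; one of the three has a loose cap, which cannot be seen, only found by twisting. Body 88 mm across and 58 mm high, cap and wing on top to 100 mm. Origin: centre of its underside; z up its axis; its x axis points to a paper label on its side and a dark index mark on its shoulder.
- wing_1 (a point): Centre of the straight wing on the grey screw cap of jar_1, on the jar's axis and 87 mm above its underside. The wing is an upright bar 68 mm long along this frame's x axis, 12 mm thick along its y axis and 26 mm high (74 to 100 mm above the underside); it stands on the flat cap disc, 64 mm across, whose top is 74 mm above the underside. At the start the wing points at the index mark.
- cap_1 (a joint): Turn of the cap relative to jar_1, rad, positive anticlockwise seen from above, 0 at the start. A loose cap turns easily (about 0.02 N m) up to 1.2 rad either way while the jar stands still under its own weight; a tight cap does not turn on its jar: the whole jar turns on the bench with it.
- jar_2: One of three outwardly identical squat round white sample jars (0.5 to 0.85 kg, cap included), standing upright; one of the three has a loose cap, which cannot be seen, only found by twisting. Body 88 mm across and 58 mm high, cap and wing on top to 100 mm. Origin: centre of its underside; z up its axis; its x axis points to a paper label on its side and a dark index mark on its shoulder.
- wing_2 (a point): Centre of the straight wing on the grey screw cap of jar_2, on the jar's axis and 87 mm above its underside. The wing is an upright bar 68 mm long along this frame's x axis, 12 mm thick along its y axis and 26 mm high (74 to 100 mm above the underside); it stands on the flat cap disc, 64 mm across, whose top is 74 mm above the underside. At the start the wing points at the index mark.
- cap_2 (a joint): Turn of the cap relative to jar_2, rad, positive anticlockwise seen from above, 0 at the start. A loose cap turns easily (about 0.02 N m) up to 1.2 rad either way while the jar stands still under its own weight; a tight cap does not turn on its jar: the whole jar turns on the bench with it.
- jar_3: One of three outwardly identical squat round white sample jars (0.5 to 0.85 kg, cap included), standing upright; one of the three has a loose cap, which cannot be seen, only found by twisting. Body 88 mm across and 58 mm high, cap and wing on top to 100 mm. Origin: centre of its underside; z up its axis; its x axis points to a paper label on its side and a dark index mark on its shoulder.
- wing_3 (a point): Centre of the straight wing on the grey screw cap of jar_3, on the jar's axis and 87 mm above its underside. The wing is an upright bar 68 mm long along this frame's x axis, 12 mm thick along its y axis and 26 mm high (74 to 100 mm above the underside); it stands on the flat cap disc, 64 mm across, whose top is 74 mm above the underside. At the start the wing points at the index mark.
- cap_3 (a joint): Turn of the cap relative to jar_3, rad, positive anticlockwise seen from above, 0 at the start. A loose cap turns easily (about 0.02 N m) up to 1.2 rad either way while the jar stands still under its own weight; a tight cap does not turn on its jar: the whole jar turns on the bench with it.
- plate: The setting-down place: a thin flat bare steel plate on the black bench, 150 mm along its x by 180 mm along its y, less than 1 mm thick (things slide onto it with no step). Origin: its centre, at bench height. On its far (+x) edge stands a fixed stop rail 12 mm high, its inner face 75 mm from the centre. It is fixed; its other three sides are open.
- dish: Bystander: a flat clear dish, 80 mm across and 15 mm high, loose. Origin: centre of its underside.
- dish_stack: Bystander: a stack of four clear dishes, 80 mm across, 64 mm high, loose. Origin: centre of its underside.
- slide_rack: Bystander: a clear rack of glass slides, 100 x 60 x 34 mm, loose. Origin: centre of its underside.
- rinse_bottle: Bystander: a white bottle 60 mm across and 150 mm high, loose. Origin: centre of its underside.
- wipe_box: Bystander: a cardboard box, 120 x 90 x 72 mm, loose. Origin: centre of its underside.
- beaker: Bystander: an open glass beaker, 72 mm across and 80 mm high, loose. Origin: centre of its underside.
Mind the look-alikes: they are no part of the job. What is shaped like the jar_3 but red is not meant. Leave any yellow look-alike of the jar_2 alone.

How it is judged:
By the outcome, as a careful person would: the job done as asked, in the order asked, and still so for the second after the job is handed in, with the robot touching nothing.
It also fails if it takes over 72 s, if anything falls off the work surface, if the arm or the gripper's body presses on something with over 40 N, if the wrist force passes 120 N, or if a joint passes its speed limit or range.

## Working session

There is one attempt and no reset: what is moved stays moved. The work goes in short steps, Python scripts to look and compute and a shell command to move; the robot and the scene stay as the last step left them, time stands still between calls to the robot, and variables do not carry over. Pictures are saved under pics/ and viewed, at most 10 in all, crops included, and the job is handed in when it is done.

```bash
mkdir -p pics; ls
python3 - <<'E'
from station import manip
import cv2,numpy as np
for n in("top","side"):
    s=manip.snapshot(n);cv2.imwrite(f"pics/{n}0.png",s["frame"]);print(n,np.round(s["mtx"],1).tolist(),np.round(s["world_from_camera"],3).tolist())
s=manip.get_state();print(s["time_s"],s["tcp_pos"],np.round(s["tcp_rot"],3).tolist(),s["width"],manip.grip_depth)
E
```

```text
pics
top [[483.8, 0.0, 313.9], [0.0, 483.8, 239.8], [0.0, 0.0, 1.0]] [[0.003, -0.996, 0.087, 0.478], [-1.0, -0.002, 0.009, 0.004], [-0.008, -0.087, -0.996, 1.295], [0.0, 0.0, 0.0, 1.0]]
side [[569.8, 0.0, 322.3], [0.0, 569.8, 243.1], [0.0, 0.0, 1.0]] [[-0.935, -0.258, 0.245, 0.175], [-0.355, 0.699, -0.621, 0.988], [-0.011, -0.668, -0.745, 1.256], [0.0, 0.0, 0.0, 1.0]]
0.1 [ 0.16674504 -0.65349473  0.20334498] [[0.969, 0.247, -0.001], [0.247, -0.969, 0.002], [-0.0, -0.002, -1.0]] 0.08566668938597126 0.0187
```

View pics/top0.png

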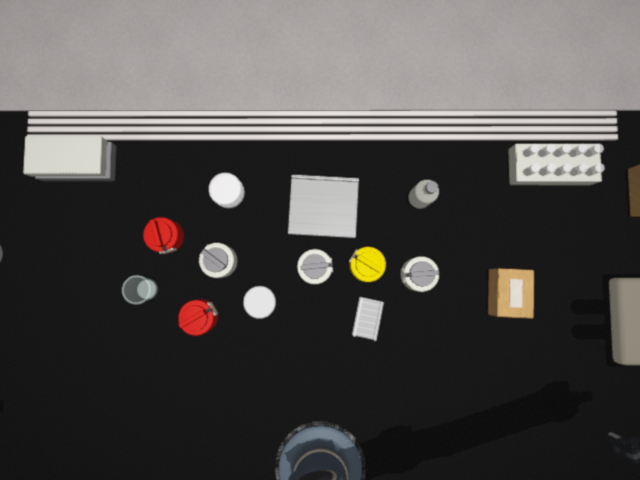

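View pics/side0.png

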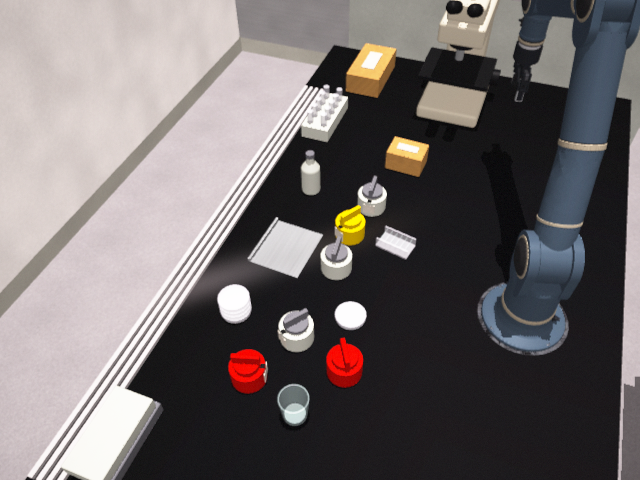

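Top view: the three white jars with grey caps are at (217,260), (315,266) and (421,274). The red look-alikes are at (162,235) and (198,317), and the yellow one at (368,264). The plate is at (323,206). The white jars with grey caps fit the description, and an enlarged crop will confirm it.

```bash
cat > h.py <<'E'
import cv2,numpy as np
def ray(s,u,v):
    M=s["world_from_camera"];d=M[:3,:3]@np.linalg.solve(s["mtx"],[u,v,1.]);return M[:3,3],d
def onz(s,u,v,z):
    o,d=ray(s,u,v);return (o+d*(z-o[2])/d[2])
def tri(a,pa,b,pb):
    o1,d1=ray(a,*pa);o2,d2=ray(b,*pb);t=np.linalg.lstsq(np.c_[d1,-d2],o2-o1,rcond=None)[0]
    p,q=o1+d1*t[0],o2+d2*t[1];return (p+q)/2,np.linalg.norm(p-q)
E
python3 - <<'E'
from h import *
a=cv2.imread("pics/top0.png");b=cv2.imread("pics/side0.png")
T=[(217,260),(315,266),(421,274)];S=[(296,328),(337,257),(372,197)]
f=lambda im,c:cv2.resize(im[c[1]-27:c[1]+28,c[0]-27:c[0]+28],(266,266),interpolation=cv2.INTER_CUBIC)
cv2.imwrite("pics/crop.png",np.vstack([np.hstack([f(a,c) for c in T]),np.hstack([f(b,c) for c in S])]))
E
```

```text
(no output)
```

View pics/crop.png

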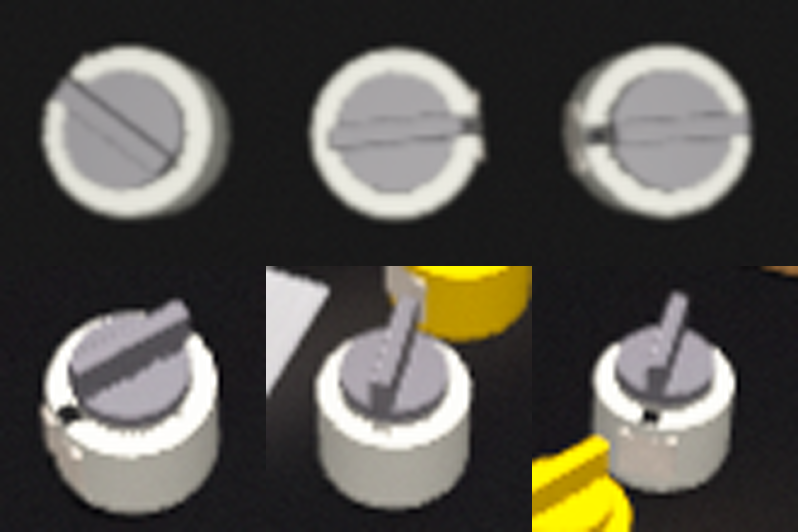

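The crop confirms three white jars with grey winged caps and dark index marks. A's mark is towards +x+y, B's towards −y and C's towards +y. The wings are visible in both views, so I'll measure next.

Run:
```python
from station import manip
from h import *
t=manip.snapshot("top");s=manip.snapshot("side")
def caps(fr,name,T):
    g=fr["frame"].astype(int);mx=g.max(2);mn=g.min(2);out=[]
    for c in T:
        r=np.zeros(mx.shape,np.uint8);cv2.circle(r,c,26 if name=="top" else 22,1,-1)
        m=((mx>185)&(mx-mn<30)&(r>0)).astype(np.uint8)   # bright shoulder ring
        k=cv2.findContours(m,cv2.RETR_EXTERNAL,cv2.CHAIN_APPROX_NONE)[0];k=max(k,key=cv2.contourArea)
        e=cv2.fitEllipse(cv2.convexHull(k));out.append(e)
        print(name,c,np.round(e[0],1),np.round(e[1],1))
    return out
et=caps(t,"top",[(217,260),(315,266),(421,274)]);es=caps(s,"side",[(296,326),(337,257),(372,197)])
for a,b,n in zip(et,es,"ABC"):
    print(n,"z.058",np.round(onz(t,*a[0],.058),4),"tri",np.round(tri(t,a[0],s,b[0])[0],4))
# wing ends at top of wing: hand-picked in crop, top view
C=dict(A=(217,260),B=(315,266),C=(421,274))
P=dict(A=[(70,80),(172,158)],B=[(335,126),(470,115)],C=[(605,126),(750,114)])
for i,n in enumerate("ABC"):
    q=[onz(t,C[n][0]-27+(u-266*i)/4.836,C[n][1]-27+v/4.836,.1) for u,v in P[n]]
    d=q[1]-q[0];print(n,"wing yaw",np.degrees(np.arctan2(d[1],d[0]))%180,"len",np.linalg.norm(d))
for n,(u,v),z in[("plate BL",(289,234),0),("plate BR",(357,237),0),("plate TL",(292,177),0.006),("plate TR",(359,179),.006),("yellow",(368,264),.074),("bottle",(425,193),.1),("stack",(226,188),.064),("dish",(260,302),.015),("rack",(368,319),.03)]:
    print(n,np.round(onz(t,u,v,z),3))
```

```text
top (217, 260) [216.1 259.7] [33.3 33.8]
top (315, 266) [314.5 266.1] [33.3 34. ]
top (421, 274) [420.6 268.7] [23.4 32. ]
side (296, 326) [298.4 328.7] [21.4 35.2]
side (337, 257) [336.1 255.2] [24.1 31.5]
side (372, 197) [378.2 195.4] [13.3 19.1]
A z.058 [0.5345 0.2651 0.058 ] tri [0.5315 0.2674 0.0416]
B z.058 [0.5188 0.0132 0.058 ] tri [0.5186 0.0131 0.0531]
C z.058 [ 0.5129 -0.2574  0.058 ] tri [ 0.4977 -0.265   0.0426]
A wing yaw 53.13512074978948 len 0.06640448154541521
B wing yaw 94.78825675381698 len 0.06913976802455808
C wing yaw 94.86332502281337 len 0.07400481932579141
plate BL [0.607 0.082 0.   ]
plate BR [ 0.599 -0.101  0.   ]
plate TL [0.761 0.075 0.006]
plate TR [ 0.756 -0.106  0.006]
yellow [ 0.524 -0.122  0.074]
bottle [ 0.7   -0.263  0.1  ]
stack [0.72  0.242 0.064]
dish [0.426 0.156 0.015]
rack [ 0.383 -0.125  0.03 ]
```

```bash
python3 -m inch '[[0.0464,-0.0331,0,0,0,0,0.5],[0.0464,-0.0331,0,0,0,0,0.5],[0.0464,-0.0331,0,0,0,0,0.5],[0.0464,-0.0331,0,0,0,0,0.5],[0.0464,-0.0331,0,0,0,0,0.5],[0.0464,-0.0331,0,0,0,0,0.5],[0.0464,-0.0331,0,0,0,0,0.5],[0.0464,-0.0331,0,0,0,0,0.5],[0.0464,-0.0331,0,0,0,0,0.5],[0,0,0,0,0,-0.176,0.5],[0,0,0,0,0,-0.176,0.5],[0,0,0,0,0,-0.176,0.5]]'; python3 -m inch '[[0,0,0,0,0,-0.176,0.5],[0,0,0,0,0,-0.176,0.5],[0,0,0,0,0,-0.176,0.5],[0,0,0,0,0,-0.176,0.5],[0,0,0,0,0,-0.176,0.5],[0,0,0,0,0,0,0.5]]'
python3 - <<'E'
from station import manip
from h import *
s=manip.get_state();R=s["tcp_rot"];print(s["joints"],np.round(R,3).tolist(),np.degrees(np.arctan2(R[1,0],R[0,0])))
t=manip.snapshot("top");d=manip.snapshot("side")
f=lambda im,x,y:cv2.resize(im[y-40:y+41,x-40:x+41],(400,400),interpolation=cv2.INTER_CUBIC)
cv2.imwrite("pics/c1.png",np.hstack([f(t["frame"],421,274),f(d["frame"],372,190)]))
print("ring C",onz(t,421.9,274.1,.058))
print("wing end B tri",tri(t,(332.2,263.4),d,(340.2,236.4)))
E
```

```text
time_s: 1.7
tcp_pos: [0.4979, -0.2619, 0.2041]
tcp_rot: [[0.708, 0.706, -0.0], [0.706, -0.708, 0.0], [-0.0, -0.0, -1.0]]
contact_force: [-0.7, -0.1, 0.2]
width: 0.043
gripper_force: 0.0
time_s: 2.45
tcp_pos: [0.4977, -0.2622, 0.2041]
tcp_rot: [[-0.085, 0.996, -0.0], [0.996, 0.085, 0.0], [0.0, -0.0, -1.0]]
contact_force: [0.4, 0.9, -0.1]
width: 0.0426
gripper_force: 0.0
[ 47.01083079  19.024713   -29.58277014 102.11512161  10.52470555
  61.6175323   18.59563951] [[-0.085, 0.996, -0.0], [0.996, 0.085, 0.0], [0.0, -0.0, -1.0]] 94.85560729988637
ring C [ 0.49908962 -0.2604576   0.058     ]
wing end B tri (array([ 0.5237372 , -0.03177814,  0.08280788]), np.float64(0.0023014173226007435))
```

View pics/c1.png

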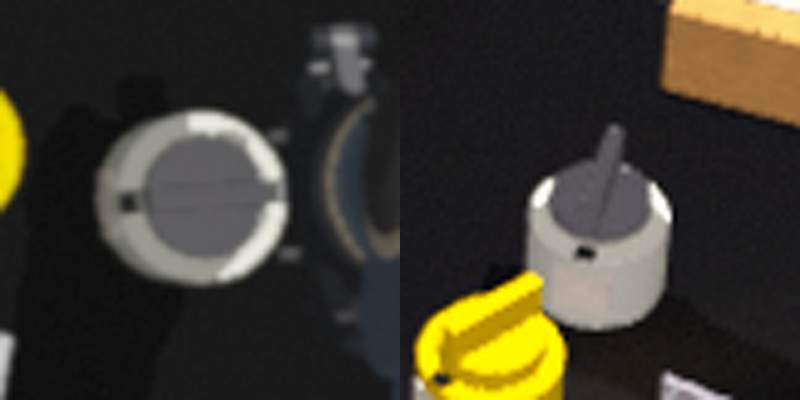

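The crop shows jar C upright, with its index mark at top px (406.9,274.9) and side px (369.5,201.0), and the gripper clear of it. I'll check the heights, then descend.

```bash
python3 - <<'E'
from station import manip
from h import *
t=manip.snapshot("top");d=manip.snapshot("side")
print("mark",tri(t,(406.9,274.9),d,(369.5,201.0)),"wing end",tri(t,(438.7,272.5),d,(376.3,175.7)))
E
python3 -m inch '[[0.0,0.001,0.04,0,0,0,0.5],[0.001,0,0.03,0,0,0,0.5],[0,0,0.02,0,0,0,0.5],[0,0,0,0,0,0,0.5]]'
```

```text
mark (array([ 0.49658294, -0.22277112,  0.05612118]), np.float64(0.0008544484744879101)) wing end (array([ 0.50093376, -0.29396435,  0.09721706]), np.float64(0.0032058873330992497))
time_s: 3.15
tcp_pos: [0.4977, -0.2606, 0.1129]
tcp_rot: [[-0.086, 0.996, -0.003], [0.996, 0.086, 0.002], [0.002, -0.003, -1.0]]
contact_force: [0.6, -0.2, -0.3]
width: 0.0427
gripper_force: 0.0
```

```bash
python3 -m inch '[[0,0.001,0.018,0,0,0,0.5],[0,0,0.015,0,0,0,0.5],[0,0,0,0,0,0,0],[0,0,0,0,0,0,0],[0,0,0,0,0,0,0],[0,0,0,0,0,0,0]]'
```

```text
time_s: 3.9
tcp_pos: [0.5001, -0.2612, 0.0818]
tcp_rot: [[-0.087, 0.996, 0.001], [0.996, 0.087, -0.001], [-0.001, 0.001, -1.0]]
contact_force: [-0.0, 1.0, 0.0]
width: -0.0004
gripper_force: 0.0
```

Run:
```python
from station import manip
from h import *
t=manip.snapshot("top");d=manip.snapshot("side")
f=lambda im,x,y:cv2.resize(im[y-40:y+41,x-40:x+41],(400,400),interpolation=cv2.INTER_CUBIC)
cv2.imwrite("pics/c2.png",np.hstack([f(t["frame"],421,274),f(d["frame"],372,190)]))
print(manip.get_state()["width"],manip.get_state()["gripper_force"])
```

```text
0.0002796711793901671 0.0
```

View pics/c2.png

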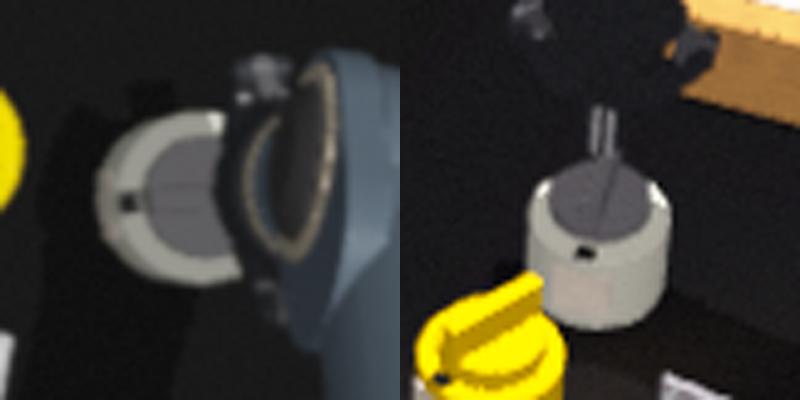

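The fingertips, at about (605,155) in the side crop, look beyond or above the wing rather than around it. I'll compare the projected TCP with what is seen.

Run:
```python
from station import manip
from h import *
t=manip.snapshot("top");d=manip.snapshot("side")
def pr(s,p):
    q=np.linalg.inv(s["world_from_camera"])@np.r_[p,1];u=s["mtx"]@q[:3];return np.round(u[:2]/u[2],1)
p=manip.get_state()["tcp_pos"];print(p,"top",pr(t,p),"side",pr(d,p),"seen side 373.5,181.4")
print("before: top",pr(t,[.4977,-.2622,.204]),"side",pr(d,[.4977,-.2622,.204]))
# place of seen tip if at various y or z
for z in(.082,.09,.1,.105,.11): print(z,np.round(onz(d,373.5,181.4,z),3))
for z in(.2,.21,.22,.23): print("open",z,np.round(onz(t,438.7,273.5,z),3))
print(manip.get_state()["joints"])
```

```text
[ 0.49987411 -0.26107819  0.08148003] top [424.2 273.6] side [372.6 186.5] seen side 373.5,181.4
before: top [436.6 273.7] side [375.8 154.8]
0.082 [ 0.504 -0.283  0.082]
0.09 [ 0.502 -0.275  0.09 ]
0.1 [ 0.499 -0.264  0.1  ]
0.105 [ 0.498 -0.258  0.105]
0.11 [ 0.496 -0.253  0.11 ]
open 0.2 [ 0.498 -0.268  0.2  ]
open 0.21 [ 0.498 -0.265  0.21 ]
open 0.22 [ 0.498 -0.263  0.22 ]
open 0.23 [ 0.498 -0.26   0.23 ]
[ 44.11108424  27.09631414 -27.04506589 108.83550819  16.24249939
  47.8084592   13.58506334]
```

The tips seen in the image stand about 18 mm higher than the reported TCP, so they closed just above the wing top without contact. I'll reopen, go about 19 mm lower and close again.

```bash
python3 -m inch '[[0,0,0,0,0,0,0.5],[0,0,0,0,0,0,0.5],[0,0,0,0,0,0,0.5],[0,-0.001,0.01,0,0,0,0.5],[0,0,0.009,0,0,0,0.5],[0,0,0,0,0,0,0.5],[0,0,0,0,0,0,0],[0,0,0,0,0,0,0],[0,0,0,0,0,0,0],[0,0,0,0,0,0,0]]'; python3 -c "
from station import manip;s=manip.get_state();print(s['wrist_torque'],s['contact_force'],s['gripper_force'],s['width'])"
```

```text
time_s: 5.35
tcp_pos: [0.4992, -0.2612, 0.0627]
tcp_rot: [[-0.087, 0.996, 0.001], [0.996, 0.087, -0.0], [-0.0, 0.001, -1.0]]
contact_force: [0.3, 0.8, 2.4]
width: 0.0101
gripper_force: 60.2
[ 0.03141944 -0.04859538 -0.10358079] [0.26322145 0.83567832 2.38573414] 60.207685232162476 0.010123759386970169
```

```bash
python3 -m inch '[[0,0,0,0,0,0.1,0],[0,0,0,0,0,0.1,0],[0,0,0,0,0,0.1,0],[0,0,0,0,0,0.1,0],[0,0,0,0,0,0.1,0]]'; python3 -c "
from station import manip;s=manip.get_state();print(s['wrist_torque'],s['contact_force'])"; python3 -m inch '[[0,0,0,0,0,0,0],[0,0,0,0,0,0,0.5],[0,0,0,0,0,0,0.5],[0,0,-0.02,0,0,0,0.5],[0,0,-0.04,0,0,0,0.5],[0,0,-0.06,0,0,0,0.5],[0,0,0,0,0,0,0.5]]'
python3 - <<'E'
from station import manip
from h import *
t=manip.snapshot("top");d=manip.snapshot("side")
f=lambda im,x,y:cv2.resize(im[y-30:y+31,x-30:x+31],(400,400),interpolation=cv2.INTER_CUBIC)
cv2.imwrite("pics/c3.png",np.hstack([f(t["frame"],415,274),f(d["frame"],372,197)]))
E
```

```text
time_s: 5.98
tcp_pos: [0.4989, -0.2611, 0.0627]
tcp_rot: [[0.403, 0.915, 0.0], [0.915, -0.403, -0.001], [-0.001, 0.0, -1.0]]
contact_force: [-1.3, 0.0, 2.6]
width: 0.0102
gripper_force: 60.4
[0.04234968 0.10283297 0.1750682 ] [-1.25702594  0.0320177   2.59476883]
time_s: 6.85
tcp_pos: [0.5021, -0.2623, 0.1873]
tcp_rot: [[0.401, 0.916, 0.009], [0.916, -0.401, -0.005], [-0.001, 0.01, -1.0]]
contact_force: [-0.3, 1.2, -0.7]
width: 0.0428
gripper_force: 0.0
```

View pics/c3.png

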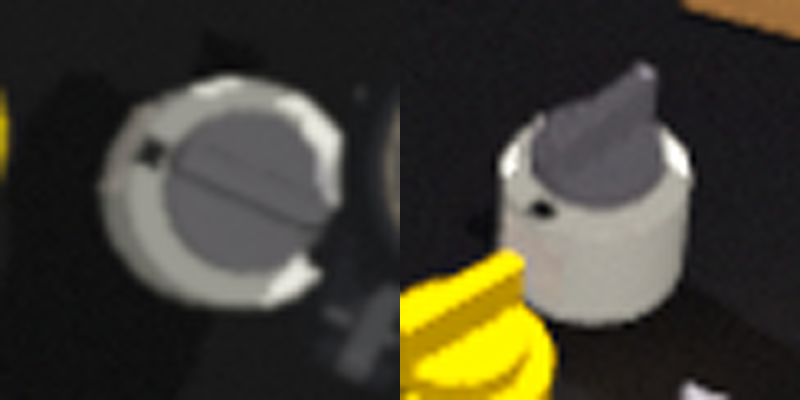

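The index mark, at top crop (150,152) and side crop (540,208), turned with the wing, so jar C is tight. Next is jar B.

```bash
python3 -m inch '[[0.0517,-0.0189,0,0,0,0,0.5],[0.0517,-0.0189,0,0,0,0,0.5],[0.0517,-0.0189,0,0,0,0,0.5],[0.0517,-0.0189,0,0,0,0,0.5],[0.0517,-0.0189,0,0,0,0,0.5],[0,0,0,0,0,-0.165,0.5],[0,0,0,0,0,-0.165,0.5],[0,0,0,0,0,-0.165,0.5],[0,0,0,0,0,0,0.5]]'
```

```text
time_s: 8.07
tcp_pos: [0.5149, 0.0134, 0.1806]
tcp_rot: [[-0.08, 0.997, -0.003], [0.997, 0.08, 0.0], [0.001, -0.003, -1.0]]
contact_force: [-0.7, 0.2, -0.0]
width: 0.0427
gripper_force: 0.0
```

```bash
python3 -m inch '[[0,0.004,0.045,0,0,0,0.5],[0,0,0.04,0,0,0,0.5],[0,0,0.02,0,0,0,0.5],[0,0,0.012,0,0,0,0.5],[0,0,0,0,0,0,0.5],[0,0,0,0,0,0,0],[0,0,0,0,0,0,0],[0,0,0,0,0,0,0],[0,0,0,0,0,0,0]]'
```

```text
time_s: 9.2
tcp_pos: [0.5191, 0.0138, 0.066]
tcp_rot: [[-0.082, 0.997, -0.001], [0.997, 0.082, -0.001], [-0.001, -0.001, -1.0]]
contact_force: [-4.4, -0.3, 6.0]
width: 0.0099
gripper_force: 59.6
```

```bash
python3 -m inch '[[0,0,0,0,0,0.1,0],[0,0,0,0,0,0.1,0],[0,0,0,0,0,0.1,0],[0,0,0,0,0,0.1,0],[0,0,0,0,0,0.1,0],[0,0,0,0,0,0,0]]';python3 -c "
from station import manip;s=manip.get_state();print(s['wrist_torque'],s['contact_force'])"; python3 -m inch '[[0,0,0,0,0,0,0.5],[0,0,0,0,0,0,0.5],[0,0,-0.02,0,0,0,0.5],[0,0,-0.04,0,0,0,0.5],[0,0,-0.06,0,0,0,0.5],[0,0,0,0,0,0,0.5]]'
```

```text
time_s: 9.95
tcp_pos: [0.5186, 0.0136, 0.0661]
tcp_rot: [[0.407, 0.914, -0.002], [0.914, -0.407, -0.002], [-0.002, -0.001, -1.0]]
contact_force: [-5.5, -0.7, 7.3]
width: 0.01
gripper_force: 59.7
[-0.22398158  1.24558178 -0.04722333] [-5.52460888 -0.65288616  7.26474066]
time_s: 10.7
tcp_pos: [0.524, 0.0146, 0.1903]
tcp_rot: [[0.406, 0.914, 0.012], [0.914, -0.406, 0.0], [0.005, 0.01, -1.0]]
contact_force: [-0.6, -0.4, -1.9]
width: 0.0423
gripper_force: 0.0
```

```bash
python3 -m inch '[[0.0467,-0.0186,0,0,0,0,0.5],[0.0467,-0.0186,0,0,0,0,0.5],[0.0467,-0.0186,0,0,0,0,0.5],[0.0467,-0.0186,0,0,0,0,0.5],[0.0467,-0.0186,0,0,0,0,0.5],[0,0,0,0,0,0.113,0.5],[0,0,0,0,0,0.112,0.5],[0,0,0,0,0,0,0.5]]';python3 - <<'E'
from station import manip
from h import *
t=manip.snapshot("top");d=manip.snapshot("side")
f=lambda im,x,y:cv2.resize(im[y-30:y+31,x-30:x+31],(400,400),interpolation=cv2.INTER_CUBIC)
cv2.imwrite("pics/b1.png",np.hstack([f(t["frame"],315,266),f(d["frame"],337,257)]))
E
```

```text
time_s: 11.7
tcp_pos: [0.5297, 0.2651, 0.1844]
tcp_rot: [[0.598, 0.801, -0.001], [0.801, -0.598, -0.0], [-0.001, -0.0, -1.0]]
contact_force: [-0.2, 0.8, 0.1]
width: 0.0427
gripper_force: 0.0
```

View pics/b1.png

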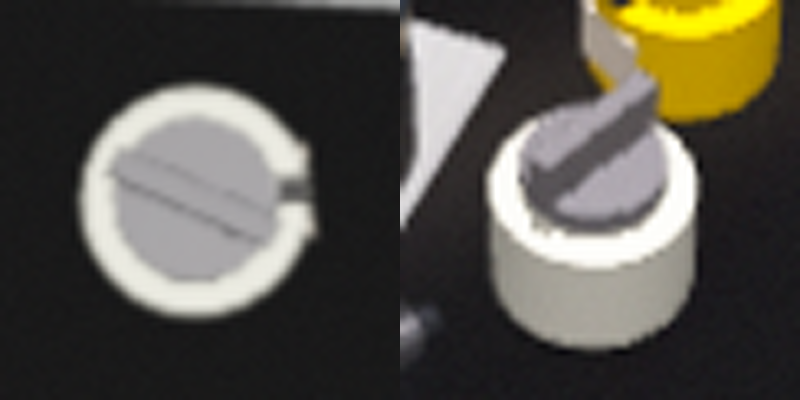

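The index mark at (295,190) stayed put while the wing turned, so jar B is loose. A still has to be tried as well.

```bash
python3 -m inch '[[0.0027,0.0036,0.045,0,0,0,0.5],[0,0,0.04,0,0,0,0.5],[0,0,0.02,0,0,0,0.5],[0,0,0.014,0,0,0,0.5],[0,0,0,0,0,0,0.5],[0,0,0,0,0,0,0],[0,0,0,0,0,0,0],[0,0,0,0,0,0,0],[0,0,0,0,0,0,0]]'
```

```text
time_s: 12.92
tcp_pos: [0.534, 0.2667, 0.0675]
tcp_rot: [[0.599, 0.801, 0.001], [0.801, -0.599, 0.002], [0.002, -0.0, -1.0]]
contact_force: [-3.7, 2.2, 6.0]
width: 0.0096
gripper_force: 60.2
```

```bash
python3 -m inch '[[0,0,0,0,0,-0.1,0],[0,0,0,0,0,-0.1,0],[0,0,0,0,0,-0.1,0],[0,0,0,0,0,-0.1,0],[0,0,0,0,0,-0.1,0],[0,0,0,0,0,0,0]]'; python3 -m inch '[[0,0,0,0,0,0,0.5],[0,0,0,0,0,0,0.5],[0,0,-0.02,0,0,0,0.5],[0,0,-0.04,0,0,0,0.5],[0,0,-0.06,0,0,0,0.5],[0,0,0,0,0,0,0.5]]'
```

```text
time_s: 13.68
tcp_pos: [0.5359, 0.2646, 0.0671]
tcp_rot: [[0.144, 0.99, 0.003], [0.99, -0.144, 0.0], [0.0, 0.003, -1.0]]
contact_force: [1.1, -0.8, 5.4]
width: 0.0093
gripper_force: 60.1
time_s: 14.42
tcp_pos: [0.537, 0.2678, 0.193]
tcp_rot: [[0.142, 0.99, 0.01], [0.99, -0.142, 0.005], [0.007, 0.01, -1.0]]
contact_force: [-0.8, 0.6, 0.0]
width: 0.0429
gripper_force: 0.0
```

```bash
python3 -m inch '[[-0.0509,0.0035,0,0,0,0,0.5],[-0.0509,0.0035,0,0,0,0,0.5],[-0.0509,0.0035,0,0,0,0,0.5],[-0.0509,0.0035,0,0,0,0,0.5],[-0.0509,0.0035,0,0,0,0,0.5],[0,0,0,0,0,0.138,0.5],[0,0,0,0,0,0.138,0.5],[0,0,0,0,0,0,0.5]]';python3 - <<'E'
from station import manip
from h import *
t=manip.snapshot("top");d=manip.snapshot("side")
f=lambda im,x,y:cv2.resize(im[y-30:y+31,x-30:x+31],(260,260),interpolation=cv2.INTER_CUBIC)
cv2.imwrite("pics/a1.png",np.hstack([f(t["frame"],217,260),f(d["frame"],296,328),f(t["frame"],315,262)]))
g=t["frame"];m=((g.min(2)>110)&(g.max(2)<235)).astype(np.uint8);m[:165]=0;m[245:]=0;m[:,:280]=0;m[:,365:]=0
m=cv2.morphologyEx(m,cv2.MORPH_OPEN,np.ones((5,5)));k=max(cv2.findContours(m,0,1)[0],key=cv2.contourArea)
b=cv2.boxPoints(cv2.minAreaRect(k));print(np.round(b),[np.round(onz(t,*p,0),3)[:2].tolist() for p in b])
E
```

```text
time_s: 15.42
tcp_pos: [0.515, 0.0107, 0.1865]
tcp_rot: [[0.405, 0.914, -0.0], [0.914, -0.405, -0.0], [-0.0, 0.0, -1.0]]
contact_force: [-0.3, -0.8, -0.2]
width: 0.0429
gripper_force: 0.0
[[288. 233.]
 [291. 174.]
 [359. 178.]
 [355. 237.]] [[0.608, 0.086], [0.771, 0.078], [0.76, -0.106], [0.598, -0.095]]
```

View pics/a1.png

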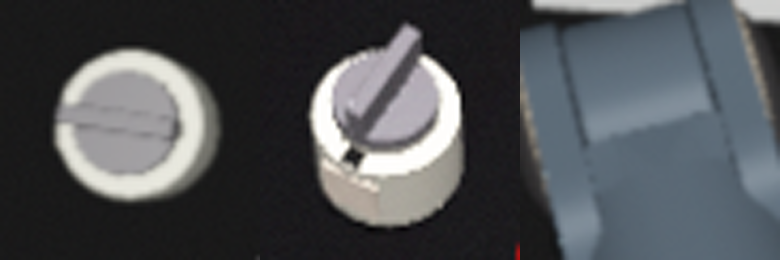

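A's mark, at (350,157), turned with the wing, so jar A is tight. Only B moves: I'll re-grip its wing as twisted and slide it.

```bash
python3 -m inch '[[0.0037,0.001,0.045,0,0,0,0.5],[0,0,0.04,0,0,0,0.5],[0,0,0.02,0,0,0,0.5],[0,0,0.015,0,0,0,0.5],[0,0,0,0,0,0,0.5],[0,0,0,0,0,0,0],[0,0,0,0,0,0,0],[0,0,0,0,0,0,0],[0,0,0,0,0,0,0]]'; python3 -c "
from station import manip;import numpy as np;s=manip.get_state();R=s['tcp_rot'];print(R.T@(np.array([.677,-.010,s['tcp_pos'][2]])-s['tcp_pos']),s['wrist_torque'])"
```

```text
time_s: 16.65
tcp_pos: [0.5174, 0.0142, 0.0671]
tcp_rot: [[0.406, 0.914, -0.0], [0.914, -0.406, 0.0], [-0.0, -0.0, -1.0]]
contact_force: [-3.7, 1.8, 6.3]
width: 0.0095
gripper_force: 59.7
[ 4.27161101e-02  1.55697471e-01 -3.55677856e-05] [0.34260969 0.81344409 0.0798731 ]
```

```bash
python3 -m inch '[[0.0018,0.0065,0,0,0,0,0],[0.0027,0.01,0,0,0,0,0],[0.0027,0.01,0,0,0,0,0],[0,0,0,0,0,0,0]]'
```

```text
time_s: 17.15
tcp_pos: [0.5461, 0.011, 0.0736]
tcp_rot: [[0.406, 0.914, 0.002], [0.914, -0.406, -0.002], [-0.001, 0.003, -1.0]]
contact_force: [-16.2, -0.0, 51.1]
width: 0.0099
gripper_force: 79.8
```

Run:
```python
from station import manip
from h import *
d=manip.snapshot("side");t=manip.snapshot("top");s=manip.get_state()
f=lambda im,x,y:cv2.resize(im[y-40:y+41,x-40:x+41],(400,400),interpolation=cv2.INTER_CUBIC)
cv2.imwrite("pics/b2.png",np.hstack([f(t["frame"],315,250),f(d["frame"],330,245)]))
print(s["tcp_pos"],s["contact_force"],s["wrist_torque"],s["gripper_force"])
```

```text
[0.54560984 0.01092724 0.07354548] [-16.04018706   0.63980131  49.61866717] [ 0.06809991  4.6139379  -0.02161449] 79.3128911498934
```

View pics/b2.png

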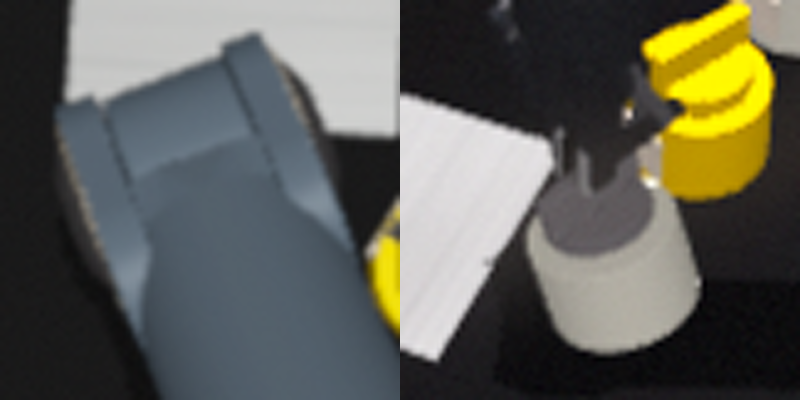

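The side crop shows jar B leaning, with its right rim lifted at about (700,285): the wing drag tilts it. I'll ease back at once until it stands flat, then push low on the body instead.

```bash
python3 -m inch '[[-0.001,-0.004,0,0,0,0,0],[-0.001,-0.004,0,0,0,0,0],[0,0,0,0,0,0,0]]'; python3 -m inch '[[-0.0008,-0.003,0,0,0,0,0],[0,0,0,0,0,0,0]]'
```

```text
time_s: 17.62
tcp_pos: [0.537, 0.012, 0.0721]
tcp_rot: [[0.406, 0.914, 0.001], [0.914, -0.406, -0.002], [-0.002, 0.002, -1.0]]
contact_force: [-13.9, 0.5, 41.1]
width: 0.0096
gripper_force: 70.0
time_s: 17.88
tcp_pos: [0.5344, 0.0124, 0.0715]
tcp_rot: [[0.406, 0.914, 0.002], [0.914, -0.406, -0.002], [-0.001, 0.003, -1.0]]
contact_force: [-12.2, 1.1, 37.4]
width: 0.0096
gripper_force: 67.4
```

```bash
python3 -m inch '[[-0.0013,-0.004,0,0,0,0,0],[-0.0013,-0.004,0,0,0,0,0],[0,0,0,0,0,0,0]]'; python3 -m inch '[[-0.001,-0.004,0,0,0,0,0],[0,0,0,0,0,0,0]]'; python3 -m inch '[[-0.0007,-0.002,0,0,0,0,0],[0,0,0,0,0,0,0]]'
```

```text
time_s: 18.25
tcp_pos: [0.5255, 0.0127, 0.0689]
tcp_rot: [[0.407, 0.914, 0.001], [0.914, -0.407, -0.001], [-0.0, 0.002, -1.0]]
contact_force: [-7.6, 2.2, 18.5]
width: 0.0097
gripper_force: 64.2
time_s: 18.5
tcp_pos: [0.5227, 0.0133, 0.068]
tcp_rot: [[0.406, 0.914, 0.004], [0.914, -0.406, -0.0], [0.001, 0.004, -1.0]]
contact_force: [-2.8, -0.0, 9.0]
width: 0.0094
gripper_force: 62.8
time_s: 18.75
tcp_pos: [0.521, 0.0133, 0.0674]
tcp_rot: [[0.407, 0.914, 0.004], [0.914, -0.407, 0.0], [0.002, 0.004, -1.0]]
contact_force: [0.7, 0.5, 5.8]
width: 0.0099
gripper_force: 62.5
```

Jar B is flat again, with the forces back to normal. I'll release, rise, and turn the tool so that the two fingers make a fork behind the jar.

```bash
python3 -m inch '[[0,0,0,0,0,0,0.5],[0,0,0,0,0,0,0.5],[0,0,-0.02,0,0,0,0.5],[0,0,-0.045,0,0,0,0.5],[0,0,-0.055,0,0,0,0.5],[0,0,0,0,0,0.161,0.4],[0,0,0,0,0,0.161,0.4],[0,0,0,0,0,0.161,0.4],[0,0,0,0,0,0.161,0.4],[0,0,0,0,0,0.161,0.4],[0,0,0,0,0,0.161,0.4],[0,0,0,0,0,0.161,0.4]]';python3 -m inch '[[0,0,0,0,0,0.161,0.4],[-0.06,0,0,0,0,0,0.4],[-0.03,0,0,0,0,0,0.4],[0,0,0,0,0.15,0,0.4],[0,0,0,0,0.15,0,0.4],[0,0,0,0,0,0,0.4]]'
python3 - <<'E'
from station import manip
from h import *
s=manip.get_state();print(np.round(s["joints"],1))
t=manip.snapshot("top");d=manip.snapshot("side")
cv2.imwrite("pics/tmp_t.png",t["frame"]);cv2.imwrite("pics/tmp_s.png",d["frame"])
for n,fr,c in(("top",t,(315,265)),("side",d,(337,257))):
    g=fr["frame"].astype(int);r=np.zeros(g.shape[:2],np.uint8);cv2.circle(r,c,28,1,-1)
    m=((g.min(2)>185)&(r>0)).astype(np.uint8)
    k=max(cv2.findContours(m,0,cv2.CHAIN_APPROX_NONE)[0],key=cv2.contourArea);e=cv2.fitEllipse(cv2.convexHull(k));print(n,e)
    if n=="top":print(onz(t,*e[0],.058))
E
```

```text
time_s: 20.25
tcp_pos: [0.5187, 0.0129, 0.1857]
tcp_rot: [[1.0, 0.019, -0.001], [0.019, -1.0, -0.0], [-0.001, 0.0, -1.0]]
contact_force: [0.4, -0.2, -0.4]
width: 0.0342
gripper_force: 0.0
time_s: 21.0
tcp_pos: [0.4266, 0.0249, 0.185]
tcp_rot: [[0.948, -0.135, 0.29], [-0.128, -0.991, -0.042], [0.293, 0.003, -0.956]]
contact_force: [0.7, 0.6, -0.4]
width: 0.0341
gripper_force: 0.0
[   9.4   -3.   -22.1  130.9    8.4   36.3 -116.7]
top ((314.4829406738281, 266.1060791015625), (33.110008239746094, 33.828269958496094), 80.66154479980469)
[0.51877988 0.01308212 0.058     ]
side ((336.0572204589844, 255.34829711914062), (23.799551010131836, 31.064102172851562), 90.73255157470703)
```

Jar B stands flat at (0.519, 0.013), its original place. I'll go down behind it.

```bash
python3 -m inch '[[-0.0173,0,0.0564,0,0,0,0.4],[-0.0173,0,0.0564,0,0,0,0.4],[0,0,0,0,0,0,0.4]]'; python3 -m inch '[[-0.0085,0,0.0282,0,0,0,0.4],[-0.0085,0,0.0282,0,0,0,0.4],[0,0,0,0,0,0,0.4]]';python3 -c "
from station import manip;print(manip.get_state()['joints'])"
```

```text
time_s: 21.48
tcp_pos: [0.4288, 0.0244, 0.0673]
tcp_rot: [[0.949, -0.136, 0.283], [-0.129, -0.991, -0.042], [0.286, 0.004, -0.958]]
contact_force: [-0.3, 0.2, 0.4]
width: 0.0345
gripper_force: 0.0
time_s: 21.85
tcp_pos: [0.434, 0.0241, 0.0269]
tcp_rot: [[0.95, -0.136, 0.281], [-0.129, -0.991, -0.043], [0.284, 0.005, -0.959]]
contact_force: [0.2, -0.9, 0.3]
width: 0.0342
gripper_force: 0.0
[  -7.2055949    15.71514686   -7.166553    139.91359769   42.28353239
   12.26337088 -152.14890096]
```

The joints are at their limits here (j4, j6, j7). I'll back up, take off most of the tilt and stand closer to the jar.

```bash
python3 -m inch '[[0.0114,0,-0.0384,0,0,0,0.4],[0.0114,0,-0.0384,0,0,0,0.4],[0,0,0,0,-0.1,0,0.4],[0,0,0,0,-0.1,0,0.4],[0,0,0,0,0,0,0.4]]';python3 -c "
from station import manip;print(manip.get_state()['joints'])"
```

```text
time_s: 22.48
tcp_pos: [0.435, 0.0245, 0.1083]
tcp_rot: [[0.986, -0.138, 0.09], [-0.137, -0.99, -0.015], [0.091, 0.002, -0.996]]
contact_force: [0.5, -0.0, 0.1]
width: 0.0342
gripper_force: 0.0
[  13.21626982   10.99242517  -25.76328833  127.14229371   10.69278141
   38.52076898 -117.95008076]
```

```bash
python3 -m inch '[[0.0054,0,0.0407,0,0,0,0.4],[0.0054,0,0.0407,0,0,0,0.4],[0,0,0.014,0,0,0,0.4],[0,0,0,0,0,0,0.4]]';python3 - <<'E'
from station import manip
from h import *
print(np.round(manip.get_state()['joints'],1))
d=manip.snapshot("side");t=manip.snapshot("top")
f=lambda im,x,y:cv2.resize(im[y-40:y+41,x-40:x+41],(400,400),interpolation=cv2.INTER_CUBIC)
cv2.imwrite("pics/b3.png",np.hstack([f(t["frame"],315,280),f(d["frame"],350,255)]))
E
```

```text
time_s: 22.98
tcp_pos: [0.4495, 0.0215, 0.0116]
tcp_rot: [[0.987, -0.135, 0.083], [-0.134, -0.991, -0.016], [0.084, 0.005, -0.996]]
contact_force: [-0.1, 0.6, -0.6]
width: 0.0342
gripper_force: 0.0
[   7.6   22.5  -20.1  129.7   21.7   26.2 -127.8]
```

```bash
python3 -m inch '[[0.008,-0.0015,0.0007,0,0,0,0.4],[0.008,0,0.0007,0,0,0,0.4],[0.008,0,0.0007,0,0,0,0.4],[0.008,0,0.0007,0,0,0,0.4],[0,0,0,0,0,0,0.4]]';python3 - <<'E'
from station import manip
from h import *
print(manip.get_state()['wrist_torque'])
d=manip.snapshot("side");t=manip.snapshot("top")
g=d["frame"].astype(int);r=np.zeros(g.shape[:2],np.uint8);cv2.circle(r,(337,257),28,1,-1)
m=((g.min(2)>185)&(r>0)).astype(np.uint8);k=max(cv2.findContours(m,0,cv2.CHAIN_APPROX_NONE)[0],key=cv2.contourArea);print(cv2.fitEllipse(cv2.convexHull(k)))
E
```

```text
time_s: 23.7
tcp_pos: [0.4807, 0.0184, 0.011]
tcp_rot: [[0.988, -0.136, 0.08], [-0.135, -0.991, -0.017], [0.081, 0.006, -0.997]]
contact_force: [-4.7, 0.8, 3.7]
width: 0.0342
gripper_force: 3.2
[0.26351516 1.03791514 0.05991409]
((327.7226257324219, 255.0103759765625), (18.272953033447266, 24.710538864135742), 136.8651580810547)
```

Contact is light (about 5 N). I'll keep pushing.

```bash
python3 -m inch '[[0.01,0,0.0008,0,0,0,0.4],[0.01,0,0.0008,0,0,0,0.4],[0.01,0,0.0008,0,0,0,0.4],[0.01,0,0.0008,0,0,0,0.4],[0,0,0,0,0,0,0.4]]';python3 - <<'E'
from station import manip
from h import *
d=manip.snapshot("side");t=manip.snapshot("top");cv2.imwrite("pics/p1s.png",d["frame"])
f=lambda im,x,y:cv2.resize(im[y-40:y+41,x-40:x+41],(400,400),interpolation=cv2.INTER_CUBIC)
cv2.imwrite("pics/p1.png",np.hstack([f(t["frame"],315,255),f(d["frame"],325,255)]))
g=d["frame"].astype(int)
# body silhouette on the near side: label-less white body hull, upright edges
w=((g.min(2)>120)&(g.max(2)-g.min(2)<40)).astype(np.uint8);w[:,:285]=0;w[:,365:]=0;w[:225]=0;w[300:]=0
k=max(cv2.findContours(w,0,cv2.CHAIN_APPROX_NONE)[0],key=cv2.contourArea);print(cv2.boundingRect(k),cv2.contourArea(k))
E
```

```text
time_s: 24.42
tcp_pos: [0.5238, 0.0126, 0.0117]
tcp_rot: [[0.987, -0.137, 0.086], [-0.136, -0.991, -0.016], [0.087, 0.004, -0.996]]
contact_force: [-0.1, -0.8, 0.5]
width: 0.0343
gripper_force: 0.1
(285, 225, 47, 53) 1501.5
```

```bash
python3 -m inch '[[0.01,0,0.0009,0,0,0,0.4],[0.01,0,0.0009,0,0,0,0.4],[0.01,0,0.0009,0,0,0,0.4],[0.01,0,0.0009,0,0,0,0.4],[0.01,0,0.0009,0,0,0,0.4],[0.01,0,0.0009,0,0,0,0.4],[0.01,0,0.0009,0,0,0,0.4],[0.01,0,0.0009,0,0,0,0.4],[0.008,0,0.0007,0,0,0,0.4],[0,0,0,0,0,0,0.4]]'
python3 -m inch '[[-0.03,0,-0.002,0,0,0,0.4],[-0.04,0,-0.003,0,0,0,0.4],[0,0,-0.06,0,0,0,0.4],[0,0,-0.06,0,0,0,0.4],[-0.05,0,-0.02,0,0,0,0.4],[-0.03,0,0,0,0,0,0.4],[0,0,0,0,0,0,0.4]]'
python3 - <<'E'
from station import manip
from h import *
t=manip.snapshot("top");d=manip.snapshot("side")
f=lambda im,x,y,h=40:cv2.resize(im[y-h:y+h+1,x-h:x+h+1],(400,400),interpolation=cv2.INTER_CUBIC)
cv2.imwrite("pics/fin.png",np.hstack([f(t["frame"],322,210,50),f(d["frame"],292,240,60)]))
g=t["frame"].astype(int)
m=(g.min(2)>215).astype(np.uint8);m[:165]=0;m[260:]=0;m[:,280:]*=1;m[:,:280]=0;m[:,365:]=0
k=max(cv2.findContours(m,0,cv2.CHAIN_APPROX_NONE)[0],key=cv2.contourArea);e=cv2.fitEllipse(cv2.convexHull(k));print(e,onz(t,*e[0],.058))
E
```

```text
time_s: 25.78
tcp_pos: [0.6089, 0.0013, 0.0113]
tcp_rot: [[0.987, -0.135, 0.082], [-0.135, -0.991, -0.016], [0.083, 0.005, -0.997]]
contact_force: [-5.3, 1.2, 3.6]
width: 0.0335
gripper_force: 2.7
time_s: 26.65
tcp_pos: [0.4484, 0.0235, 0.1436]
tcp_rot: [[0.987, -0.135, 0.086], [-0.134, -0.991, -0.018], [0.087, 0.006, -0.996]]
contact_force: [1.4, -0.3, -0.7]
width: 0.0342
gripper_force: 0.0
((322.3948669433594, 212.0803680419922), (31.116966247558594, 31.61830711364746), 84.94161987304688) [ 0.65803438 -0.00697177  0.058     ]
```

View pics/fin.png

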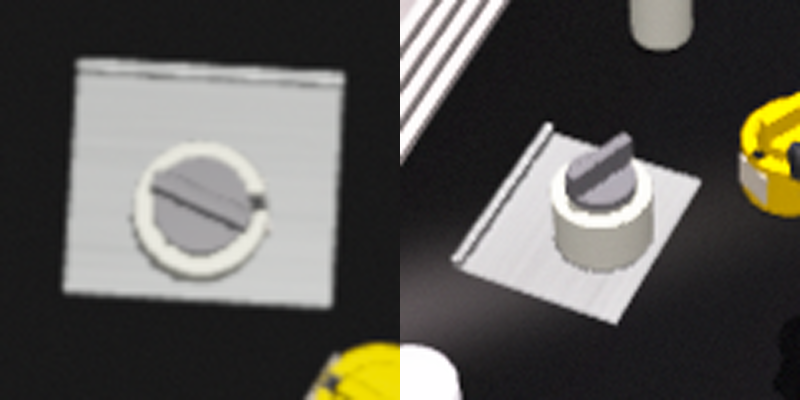

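The final crop shows jar B upright and wholly on the plate at (0.658, −0.007), with about 11 mm to spare at the near edge. Its cap is still as twisted (wing against mark), and the robot is clear.

```bash
python3 -c "
from station import manip;print(manip.hand_in())"
```

```text
the job is handed in; nothing more can be done
None
```

I tried all three caps and handed the job in: the middle jar (B) was loose and now stands wholly on the plate with its cap as twisted, and the two tight jars stand where they were, but B tipped by roughly 10° (estimated) during a first drag by its wing, against "never tip"; I set it back flat and then pushed it over low on its body.

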